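# Fold down the flip stop and press the ribbed block into the corner

## Task

Fold the raised flip stop on the plywood jig fully down onto the bed, then take the wooden block with the straight rib on its top from the supply board, set it flat on the jig bed, rib up, and press it into the corner so that its long side lies flush on the aluminium fence and its end touches the stop at the same time. Press firmly but do not ram it, leave everything else where it is, and finish while the gripper is still holding the block pressed into the corner: do not let go.

Things in the scene. Friction and masses are not known exactly. Their poses are not given: they have to be found in the camera images.
- jig: Fixed plywood bed, 200 (x) by 260 (y) by 18 mm thick, on the left or right of the table, turned up to 0.25 rad. Origin under its centre at table height. Carries the fence along its far (+x) edge and the flip stop. The block's corner is where the fence face (jig x = +60 mm) meets the near face of the folded-down stop (jig y = +62 mm); it is open to -x and -y.
- fence_face (a point): Point on the jig's aluminium fence: middle of its length, on its working face (looks to the jig's -x), at the bed's surface (jig z = 18 mm). The fence is 22 mm thick, 260 mm long, 30 mm high above the bed. The steel lugs of the stop's hinge stand on it, to 48 mm above the bed, from jig y = 55 to 85 mm.
- stop (a joint): Hinge of the flip stop, rad: 0 = folded fully down (hard limit, plate 3 mm above the bed), 1.57 = straight up, 2.0 = leaning back over the fence (hard limit). Starts at 1.45 to 1.9. Stiff friction hinge: stays where it is left; moving it takes about 2 N at 70 mm from the hinge. Its axis is the jig's y, and it does not yield along y.
- stop_hinge (a point): Middle of the stop's hinge axis, at jig x = 76, y = 70, z = 58 mm.
- stop_tip (a point): Free end of the stop, on its top edge (the edge that faces up when folded down and away from the robot, to the jig's +x, when raised), 96 mm out from the hinge; in the middle of its thickness.
- stop_face (a point): Centre of the stop plate's near face (looks to the jig's -y). The aluminium plate is 80 mm long, 16 mm thick, 42 mm high. Folded down it stands square to the fence, from the fence face 80 mm out to the jig's -x, its top edge 45 mm above the bed, its faces at jig y = 62 and 78 mm.
- board: Fixed plywood supply board, 160 (x) by 310 (y) by 12 mm thick, origin under its centre, on the side of the table where the jig is not. The three blocks lie on it in a row along its y, about 105 mm apart, in any order.
- rib_block: The work block, pale wood, about 0.1 to 0.2 kg: base 80 mm (its x) by 56 mm (y) by 36 mm high, and on its top, centred, one straight upright rib 50 mm (x) by 16 mm (y) by 30 mm high, good to grip (66 mm over all). It rubs on bed, fence and stop with a friction of about 0.5 to 0.7. Origin: centre of its underside.
- plain_block: Bystander on the supply board: same base, 80 by 56 by 36 mm, bare flat top. Origin: centre of its underside.
- pin_block: Bystander on the supply board: same base, with two round pins, 12 mm thick and 30 mm high, on its top instead of a rib. Origin: centre of its underside.
- glue: Bystander: white plastic glue bottle, 56 mm diameter, 140 mm high, standing beyond the jig and board. Origin: centre of its underside.
- sanding_block: Bystander: cork sanding block, 110 by 65 by 32 mm, lying on a paper drawing at the robot's left. Origin: centre of its underside.
- square: Bystander: carpenter's try square lying flat, steel blade 200 by 28 by 4 mm, dark wooden stock 110 by 22 by 16 mm. Origin near the inner end of the blade.
- screwdriver: Bystander: screwdriver lying on the table. Origin under its middle.
- plane: Bystander: hand plane, 190 by 55 mm, 80 mm high, at the robot's right. Origin: centre of its sole.
There are look-alikes about, which are no part of the job. Leave any black or purple look-alike of the rib_block alone.

How it is judged:
By the outcome, as a careful person would: the job done as asked, in the order asked, and still so for the second after the job is handed in, while the arm keeps its last pose, push and grip.
It also fails if it takes over 69 s, if anything falls off the work surface, if the arm or the gripper's body presses on something with over 40 N, if the wrist force passes 120 N, or if a joint passes its speed limit or range.

## Robot

A 7-joint arm with a two-finger parallel gripper is mounted at the origin on the work surface. World frame = base frame: x ahead of the robot, y to its left, z up, the work surface at z = 0. Lengths are in m, angles in rad, forces in N, time in s.
With the tool pointing down it reaches from about 0.425 to 0.975 m from the base axis. Payload 16.7 kg.
Tool frame: the origin (TCP) lies midway between the tips of the shut fingers; the grasp point (between the pads) lies 19 mm behind it; z points along the fingers, y is the line along which they close (so a half turn about z gives the same grasp; the last joint's range is limited). The gripper opens to 85 mm and grips with 20 to 120 N. Pads are 22 mm wide; open, the fingers measure 114 mm over their backs; the gripper's body (76 mm by 85 mm) begins 54 mm behind the grasp point. The pads swing forward as they close: fully open they stand 13 mm farther back than shut.
Start: joints at [-1.252, 0.426, 0.074, 1.606, -0.034, 1.111, -0.067], TCP at [0.304, 0.602, 0.231] pointing down, gripper open.
Joint ranges: [-2.85, 2.85], [-0.5, 2.14], [-1.23, 1.37], [0.21, 2.46], [-1.02, 4.16], [0.16, 2.05], [-2.73, 2.73]. Speed limits (rad/s): [1.89, 1.89, 2.39, 2.39, 3.01, 3.01, 3.01].

## Interface

Orientations are given as a unit quaternion [x, y, z, w].
In Python, from station import env gives the robot as it stands. The module is installed in compiled form; this text tells all that it offers.
- The arm moves only by the shell command python3 -m handwheel 'ROWS' [FORCE]. ROWS is JSON, one flat list of numbers, 5 for each row, row after row: the gripper command: -1 is shut, 1 is fully open, values between are in proportion, then the shift along the tool's x, y, z in m, then the turn about the tool's z in degrees. In form: [grip, tx, ty, tz, turn, grip, tx, ty, tz, turn, ...]. A call has 1 to 20 rows; each row shifts and turns the commanded pose from where the row before left it, along the tool's axes as they then stand; what a row does not reach is not made up. A row lasts 1/10 s, in which the tool goes at most 50 mm and 8.59 degrees, less where a joint would pass 70% of its speed; a pose out of reach is approached as far as the arm can. A call is refused whole if a number of a shift passes 0.05 or a number of a turn 8.59, either way. A call with a gripper value outside its range is refused whole. The fingers move at their own pace and stop on an object; FORCE is the grip in N (left out, the last holds). Time passes only in rows, so rows that do not move let the fingers close. It gives the time, the measured TCP pose, the force, the opening and the grip force at its end, in the units of the state.
- env.read_state(): the state, without advancing time (a new reading comes with each control period).
- env.get_image(name): name is "scene" or "top"; returns the picture (480x640x3 uint8, red, green, blue); there is no depth.
- env.camera_info(name): a dict with "mtx" (3x3 intrinsics, pixels), "dist" ([k1, k2, p1, p2, k3] as OpenCV has them; the pictures are not rectified), "R" (3x3) and "t" (3): a world point X has camera coordinates R X + t. Camera axes: x right, y down, z forward; pixel columns grow to the right and rows downward; lengths in m; the calibration is good to about 2 mm. A picture is of the moment at which its call begins. camera_info takes no time and is no camera call.
- env.close_job(): hands the job in; it is judged then, once.
The state is a dict: "t": time; "qpos": joint angles; "qvel": joint speeds; "tau": joint torques, N m; "tcp_pos": TCP position; "orientation": TCP orientation; "force": force on the tool from outside, world axes, zero at the start; "moment": the same for the moment, N m; "finger_gap": finger opening in m; "grip_force": force on a finger pad.
Only numpy, scipy, OpenCV 4.12 (cv2) and the standard library are available. Lean on these libraries where they do the work, as an engineer would, in place of code of your own. Each camera call takes 0.05 s, during which the arm holds its last target. There are 200 camera calls.

## Working session

There is one attempt and no reset: what is moved stays moved. The work goes in short steps, Python scripts to look and compute and a shell command to move; the robot and the scene stay as the last step left them, time stands still between calls to the robot, and variables do not carry over. Pictures are saved under pics/ and viewed, at most 10 in all, crops included, and the job is handed in when it is done.

```bash
mkdir -p pics; python3 - <<'E'
from station import env
import cv2,numpy as np
s=env.read_state(); print(s)
for n in("scene","top"):
    im=env.get_image(n); cv2.imwrite(f"pics/{n}0.png",im[:,:,::-1]); c=env.camera_info(n)
    print(n,np.round(c["mtx"],1).tolist(),c["dist"],(-np.array(c["R"]).T@c["t"]).round(3),np.round(c["R"],3).tolist())
E
```

```text
{'t': 0.0, 'qpos': array([-1.252507  ,  0.42673525,  0.07384055,  1.60666498, -0.03408949,
        1.11081134, -0.06707719]), 'qvel': array([-0.00109883,  0.00056193,  0.00067567,  0.00067297, -0.00069915,
       -0.00195815, -0.00175124]), 'tau': array([ 5.60972403e-04, -9.49832940e+01,  3.76132920e+00, -4.63500738e+01,
        1.93283509e-02,  1.03730627e-02, -8.80082098e-06]), 'tcp_pos': array([0.30419309, 0.60207314, 0.23058255]), 'orientation': array([ 2.31766155e-01,  9.72771292e-01, -6.71719597e-04, -1.05375264e-04]), 'force': array([-0.65873844, -0.254015  , -0.24516789]), 'moment': array([-0.01931711,  0.0082269 , -0.0103491 ]), 'grip_force': 0.0, 'finger_gap': 0.085559114371434}
scene [[464.0, 0.0, 313.0], [0.0, 464.0, 236.1], [0.0, 0.0, 1.0]] [-0.0575192  0.         0.         0.         0.       ] [ 1.428 -0.285  0.936] [[0.266, 0.964, -0.01], [0.665, -0.191, -0.722], [-0.698, 0.186, -0.692]]
top [[603.7, 0.0, 307.7], [0.0, 603.7, 241.6], [0.0, 0.0, 1.0]] [-0.00023545  0.          0.          0.          0.        ] [ 0.464 -0.029  2.053] [[-0.022, -1.0, -0.0], [-0.998, 0.022, -0.052], [0.052, -0.001, -0.999]]
```

View pics/scene0.png

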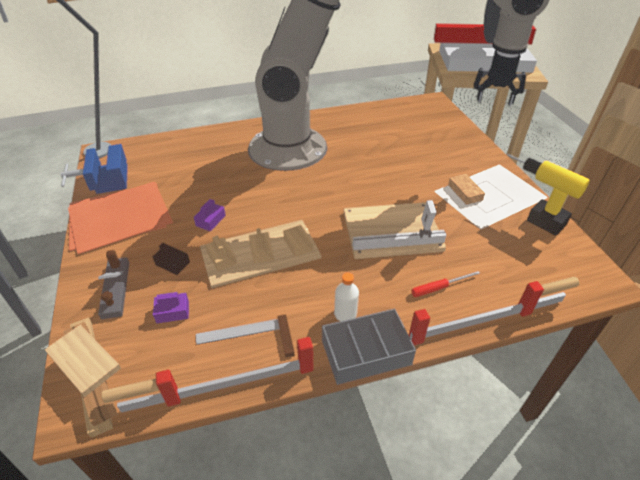

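View pics/top0.png

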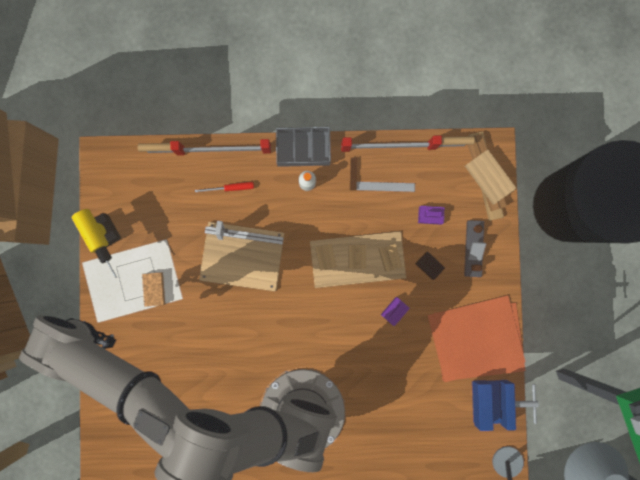

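The scene view shows the jig at about (395,232) with its stop raised at (430,215), and the supply board at (260,252). In the top view the jig is at (242,256) and the board at (358,260). The look-alikes are purple blocks at top (432,214) and (395,310), and a black one at (430,265). I'll take a close crop of the board and the jig from both views.

```bash
python3 - <<'E'
import cv2,numpy as np
a=cv2.imread("pics/top0.png")[212:297,195:415]; b=cv2.imread("pics/scene0.png")[192:292,195:455]
A=cv2.resize(a,(800,309),interpolation=cv2.INTER_CUBIC); B=cv2.resize(b,(756,291),interpolation=cv2.INTER_CUBIC)
B=cv2.copyMakeBorder(B,0,0,0,44,0)
cv2.imwrite("pics/crop0.png",np.vstack([A,B]))
E
```

```text
(no output)
```

View pics/crop0.png

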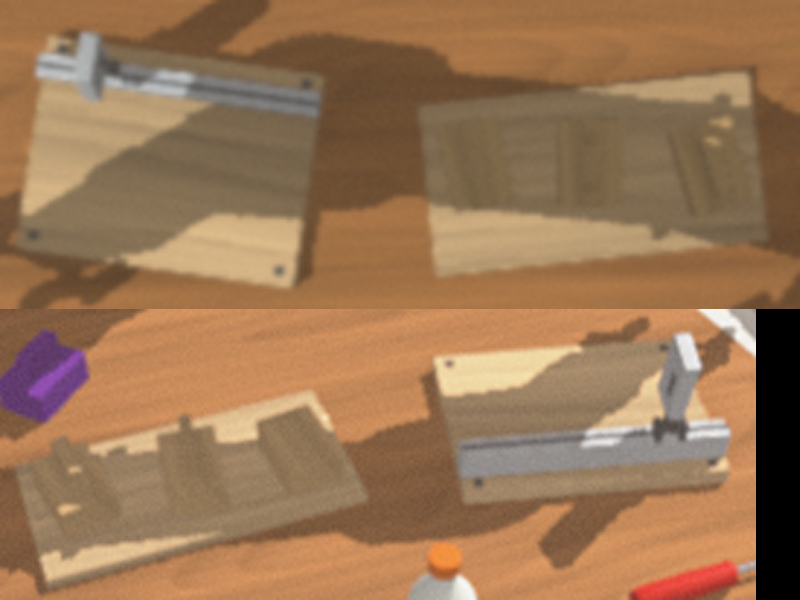

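The close crop (top-view half) shows three pale blocks on the board. The left one, crop (475,163), has a bare flat top, so it is the plain block. The middle one, crop (590,163) or top (357,257), has one straight upright rib, also seen standing at scene-crop (187,440), so it is the rib block. The right one, crop (700,165), has two pins at (720,122) and (712,140). The purple and black ribbed blocks elsewhere are decoys. The arm's shadow covers the board, so I'll measure the jig and stop now and the block once the arm has moved.

```bash
cat > h.py <<'E'
import cv2,numpy as np
from station import env
CI={n:env.camera_info(n) for n in("scene","top")}
def ray(n,uv):
    c=CI[n]; p=cv2.undistortPoints(np.array(uv,float).reshape(-1,1,2),c["mtx"],c["dist"]).reshape(-1,2)
    R=np.array(c["R"]); d=np.c_[p,np.ones(len(p))]@R; return -R.T@np.array(c["t"]),d
def plane(n,uv,z):
    o,d=ray(n,uv); return o+d*((z-o[2])/d[:,2])[:,None]
def tri(ut,us):
    o1,d1=ray("top",ut);o2,d2=ray("scene",us);out=[]
    for a,b in zip(d1,d2):
        s=np.linalg.lstsq(np.c_[a,-b],o2-o1,rcond=None)[0]; p,q=o1+s[0]*a,o2+s[1]*b
        out.append([*((p+q)/2),np.linalg.norm(p-q)])
    return np.array(out)
def proj(n,X):
    c=CI[n];return cv2.projectPoints(np.array(X,float).reshape(-1,1,3),cv2.Rodrigues(np.array(c["R"]))[0],np.array(c["t"],float),c["mtx"],c["dist"])[0].reshape(-1,2)
E
python3 - <<'E'
from h import *
t=cv2.imread("pics/top0.png")
h=cv2.cvtColor(t,cv2.COLOR_BGR2HSV)
for nm,p in dict(tablelit=(215,300),tablesh=(300,235),jiglit=(205,262),jigsh=(245,255),boardsh=(320,270),boardlit=(330,283),fence=(240,234)).items(): print(nm,h[p[1],p[0]])
T=lambda u,v:(195+u/3.636,212+v/3.636); S=lambda u,v:(195+u/2.908,192+(v-309)/2.908)
# jig corners on bed (top): near-right, near-left, far-right
c=plane("top",[T(323,77),T(294,287),T(17,247)],.018); print("bed corners",c.round(4), np.linalg.norm(c[0]-c[1]),np.linalg.norm(c[1]-c[2]))
# triangulate: near-right bed corner, fence end tops, stop tip
print(tri([T(294,287),T(321,91),T(37,60),T(92,33)],[S(434,357),S(458,447),S(727,424),S(688,336)]).round(4))
x=c[0]-c[1]; yaw=np.arctan2(x[1],x[0]); y=c[2]-c[1]; print("yaw",yaw,np.arctan2(-y[0],y[1]))
print("centre",(c[0]+c[2])/2)
b=plane("top",[T(418,105),T(754,68),T(768,242),T(437,276)],.012);print("board",b.round(3),np.linalg.norm(b[0]-b[1]),np.linalg.norm(b[1]-b[2]))
E
```

```text
tablelit [ 14 147 163]
tablesh [ 15 138 102]
jiglit [ 18  97 210]
jigsh [ 18  91 123]
boardsh [ 17  97 171]
boardlit [ 17  97 182]
fence [105   3 146]
bed corners [[0.6002 0.0497 0.018 ]
 [0.4063 0.0804 0.018 ]
 [0.4489 0.3359 0.018 ]] 0.19628059254020647 0.25901350988085514
[[4.072e-01 8.330e-02 1.580e-02 5.900e-03]
 [5.847e-01 5.000e-02 5.870e-02 4.000e-04]
 [6.195e-01 3.098e-01 5.230e-02 1.100e-03]
 [6.309e-01 2.394e-01 1.861e-01 1.000e-04]]
yaw -0.1570355256467477 -0.16505441947091568
centre [0.52454583 0.19276109 0.018     ]
board [[ 0.573 -0.038  0.012]
 [ 0.6   -0.352  0.012]
 [ 0.438 -0.36   0.012]
 [ 0.413 -0.052  0.012]] 0.31497874792287656 0.16225114403900556
```

```bash
cat >> h.py <<'E'
def sheet(n,im,z,box=(0.35,0.75,-0.45,0.45),s=2000):
    "metric picture of plane z: returns image, col=(ymax-y)*s,row=(xmax-x)*s"
    x0,x1,y0,y1=box; w,hh=int((y1-y0)*s),int((x1-x0)*s)
    X,Y=np.meshgrid(x1-np.arange(hh)/s,y1-np.arange(w)/s,indexing="ij")
    p=proj(n,np.c_[X.ravel(),Y.ravel(),np.full(X.size,z)]).reshape(hh,w,2).astype(np.float32)
    return cv2.remap(im,p[...,0],p[...,1],cv2.INTER_LINEAR)
def J2W(P,jig):
    x,y,a=jig;c,s=np.cos(a),np.sin(a);P=np.atleast_2d(P);return np.c_[x+c*P[:,0]-s*P[:,1],y+s*P[:,0]+c*P[:,1],P[:,2]]
E
python3 - <<'E'
from h import *
t=cv2.imread("pics/top0.png");sc=cv2.imread("pics/scene0.png")
for nm,z,box in(("jig",.018,(.36,.68,.02,.37)),("board",.012,(.36,.68,-.37,-.02))):
    m=sheet("top",t,z,box); h=cv2.cvtColor(m,cv2.COLOR_BGR2HSV)
    k=((h[...,1]<120)).astype(np.uint8)*255
    k=cv2.morphologyEx(cv2.morphologyEx(k,cv2.MORPH_CLOSE,np.ones((25,25))),cv2.MORPH_OPEN,np.ones((25,25)))
    c=max(cv2.findContours(k,0,2)[0],key=cv2.contourArea)
    (u,v),(a,b),th=cv2.minAreaRect(c); print(nm,"x,y",box[1]-v/2000,box[3]-u/2000,"size",a/2000,b/2000,"ang",th,"area",cv2.contourArea(c)/4e6)
    # edge fits along sides
    pts=c[:,0]; P=np.c_[box[1]-pts[:,1]/2000,box[3]-pts[:,0]/2000]
    cx,cy=box[1]-v/2000,box[3]-u/2000; g=np.radians(th); g=(g+np.pi/4)%(np.pi/2)-np.pi/4; yaw=-g
    R=np.array([[np.cos(yaw),-np.sin(yaw)],[np.sin(yaw),np.cos(yaw)]]); Q=(P-[cx,cy])@R
    L=(.1,.13) if nm=="jig" else (.08,.155)
    for ax,sg in((0,1),(0,-1),(1,1),(1,-1)):
        s=(abs(Q[:,ax]-sg*L[ax])<.012)&(abs(Q[:,1-ax])<L[1-ax]*.85)
        if s.sum()<20: print(ax,sg,"none");continue
        f=np.polyfit(Q[s,1-ax],Q[s,ax],1); print(ax,sg,"offset",f[1].round(4),"dslope",f[0].round(4),s.sum())
    print("yaw",yaw)
# rough check: stop model vs scene pix
jig=(.5245,.1928,-.161)
for q in(1.45,1.6,1.75,1.9):
    tip=[[.076-.096*np.cos(q)+.0*np.sin(q),.07,.058+.096*np.sin(q)]]
    print(q,proj("top",J2W(tip,jig)).round(1),proj("scene",J2W(tip,jig)).round(1))
print("hinge",proj("top",J2W([[.076,.07,.058]],jig)),proj("scene",J2W([[.076,.07,.058]],jig)))
print("seen tip ~ top",(195+92/3.636,212+33/3.636),"to",212+97/3.636,"scene",(195+688/2.908,192+27/2.908))
E
```

```text
jig x,y 0.5300238037109375 0.1963887939453125 size 0.27410150146484374 0.21464036560058594 ang 9.727579116821289 area 0.05387275
0 1 offset 0.0991 dslope 0.024 142
0 -1 offset -0.105 dslope -0.0158 129
1 1 offset 0.1297 dslope 0.0348 103
1 -1 offset -0.1352 dslope 0.0022 99
yaw -0.16977828383677362
board x,y 0.5077986145019532 -0.19788145446777342 size 0.1630615234375 0.3149392395019531 ang 85.18425750732422 area 0.05041775
0 1 offset 0.0807 dslope -0.0 86
0 -1 offset -0.0808 dslope -0.0027 92
1 1 offset 0.1563 dslope 0.0093 48
1 -1 offset -0.1561 dslope -0.0072 40
yaw 0.0840505624253911
1.45 [[218.1 232. ]] [[428.4 202.8]]
1.6 [[218.8 227.5]] [[430.  206.1]]
1.75 [[219.5 223.1]] [[431.5 210. ]]
1.9 [[220.3 218.8]] [[432.9 214.6]]
hinge [[222.89848725 230.53840546]] [[424.06528026 232.05502573]]
seen tip ~ top (220.3025302530253, 221.07590759075907) to 238.67766776677666 scene (431.5887207702889, 201.2847317744154)
```

Jig centre is about (0.5265, 0.194) with yaw -0.165, board about (0.508, -0.198) with yaw 0.084. The sizes agree within 5 mm and the stop leans at about 1.75 rad. I'll turn the tool to the jig's axes (tool x = jig +y, tool y = jig +x), shut the fingers and go behind the stop.

```bash
python3 -m handwheel '[-1,0,0,0,8.5,-1,0,0,0,8.5,-1,0,0,0,8.5,-1,0,0,0,8.5,-1,0,0,0,8.5,-1,0,0,0,8.5,-1,0,0,0,8.5,-1,0,0,0,8.5,-1,0,0,0,4.5,-1,0,0,0,0]' 40
python3 -m handwheel '[-1,-0.02,0.028,0,0,-1,-0.02,0.028,0,0,-1,-0.02,0.028,0,0,-1,-0.02,0.028,0,0,-1,-0.02,0.028,0,0,-1,-0.02,0.028,0,0,-1,-0.02,0.028,0,0,-1,-0.02,0.028,0,0,-1,-0.02,0.028,0,0,-1,-0.02,0.028,0,0,-1,-0.02,0.028,0,0,-1,-0.02,0.028,0,0,-1,-0.02,0.028,0,0,-1,-0.02,0.028,0,0,-1,0,0.02,0,0,-1,0,0,0,0]'
python3 - <<'E'
from h import *
for n in("scene","top"): cv2.imwrite(f"pics/{n}1.png",env.get_image(n)[:,:,::-1])
a=cv2.imread("pics/top1.png")[192:312,195:415]; b=cv2.imread("pics/scene1.png")[142:292,195:455]
cv2.imwrite("pics/c1.png",np.hstack([cv2.resize(a,(400,218),interpolation=2),cv2.resize(b,(378,218),interpolation=2)]))
E
```

```text
t: 1.1
tcp_pos: [0.3041, 0.6023, 0.2309]
orientation: [0.763, 0.647, -0.0, 0.0]
force: [0.1, -0.0, 0.5]
finger_gap: 0.0003
grip_force: 0.0
t: 2.7
tcp_pos: [0.6677, 0.2572, 0.2308]
orientation: [0.762, 0.647, -0.0, 0.001]
force: [-1.0, 0.1, -0.3]
finger_gap: -0.0004
grip_force: 0.0
```

View pics/c1.png

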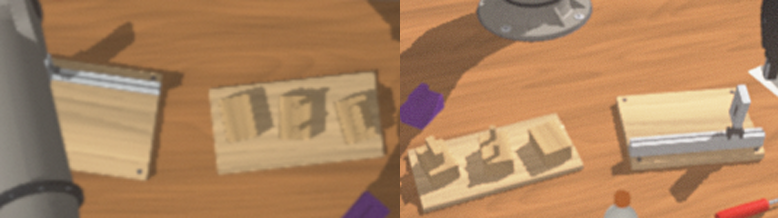

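```bash
python3 -m handwheel '[-1,-0.015,0.005,0,0,-1,0,0,0.03,0,-1,0,0,0.03,0,-1,0,0,0.03,0,-1,0,0,0.026,0,-1,0,0,0,0]'
python3 -m handwheel '[-1,0,-0.01,0,0,-1,0,-0.01,0,0,-1,0,-0.01,0,0,-1,0,-0.01,0,0,-1,0,-0.01,0,0,-1,0,-0.01,0,0]'
python3 - <<'E'
from h import *
a=cv2.imread("pics/top1.png")[228:302,300:415]; b=cv2.imread("pics/scene1.png")[210:292,195:325]
cv2.imwrite("pics/c2.png",np.vstack([cv2.resize(a,(460,296),interpolation=2),cv2.resize(b,(460,290),interpolation=2)]))
E
```

```text
t: 3.4
tcp_pos: [0.6656, 0.2433, 0.112]
orientation: [0.762, 0.648, -0.003, -0.001]
force: [-1.3, 0.9, -0.1]
finger_gap: 0.0003
grip_force: 0.0
t: 4.0
tcp_pos: [0.6081, 0.2539, 0.1156]
orientation: [0.762, 0.648, 0.0, 0.0]
force: [2.0, -0.4, -0.3]
finger_gap: 0.0004
grip_force: 0.7
```

View pics/c2.png

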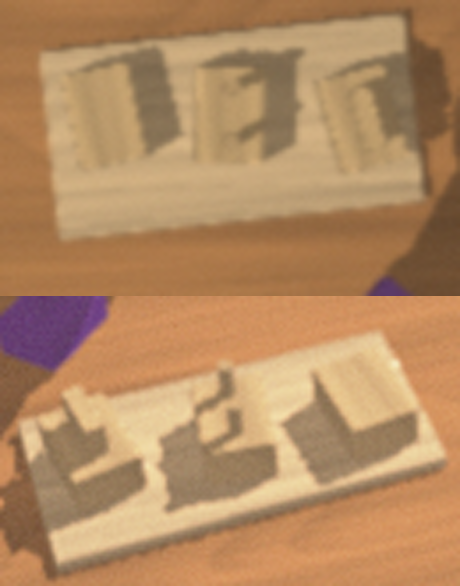

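This better-lit crop corrects my first reading. The middle block (crop (230,115)) throws two separate pin shadows at (245,82) and (245,132). The outer block (crop top (350,125), scene (90,430)) shows one continuous bright strip. I'll enlarge both before deciding, and carry on with the stop.

```bash
python3 -m handwheel '[-1,0,-0.01,0,0,-1,0,-0.01,0,0,-1,0,-0.01,0,0,-1,0,-0.01,0,0,-1,0,-0.01,0,0,-1,0,-0.01,0,0]'
python3 - <<'E'
from h import *
a=cv2.imread("pics/top1.png")[236:274,345:403]; b=cv2.imread("pics/scene1.png")[228:278,198:278]
f=lambda i,w,h:cv2.convertScaleAbs(cv2.resize(i,(w,h),interpolation=cv2.INTER_CUBIC),alpha=1.25,beta=-30)
cv2.imwrite("pics/c3.png",np.vstack([f(a,400,262),f(b,400,250)]))
E
```

```text
t: 4.6
tcp_pos: [0.5489, 0.2634, 0.1153]
orientation: [0.762, 0.647, -0.0, -0.0]
force: [0.1, -0.2, -0.1]
finger_gap: 0.0003
grip_force: 0.4
```

View pics/c3.png

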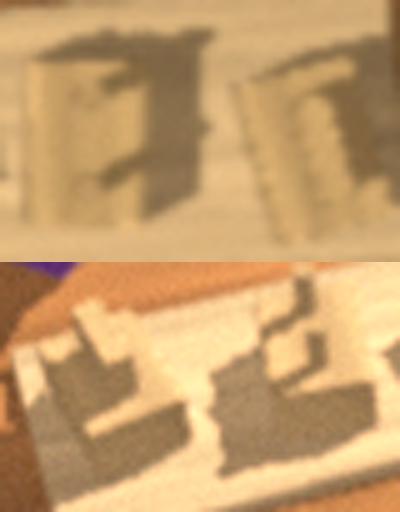

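The enlarged crop settles it. The middle block carries two dark-sided pins (scene crop (305,290) and (318,350)). The outer one (top crop (300,155), scene crop (120,380)) has one straight upright rib, so it is the rib block, the one nearest the board's -y end. Now I'll press the stop down.

```bash
python3 -m handwheel '[-1,0,0,0.008,0,-1,0,0,0.008,0,-1,0,0,0.008,0,-1,0,0,0.008,0,-1,0,0,0.008,0]'
python3 -m handwheel '[-1,0,0,0.004,0,-1,0,0,0.003,0,-1,0,0,0.003,0,-1,0,0,0.002,0]'
```

```text
t: 5.1
tcp_pos: [0.5498, 0.263, 0.0742]
orientation: [0.762, 0.647, -0.0, 0.0]
force: [-0.7, -0.0, 1.0]
finger_gap: 0.0001
grip_force: 0.5
t: 5.5
tcp_pos: [0.5498, 0.2633, 0.0632]
orientation: [0.762, 0.647, 0.0, 0.0]
force: [-1.0, -0.7, 2.4]
finger_gap: -0.0001
grip_force: 0.5
```

```bash
python3 -m handwheel '[-1,0,0,0.001,0,-1,0,0,0.001,0,-1,0,0,0,0]';python3 -m handwheel '[-1,0,0,0.001,0,-1,0,0,0.001,0,-1,0,0,0,0]'
```

```text
t: 5.8
tcp_pos: [0.5499, 0.2633, 0.0627]
orientation: [0.762, 0.647, 0.0, -0.0]
force: [-9.9, -3.9, 25.0]
finger_gap: 0.0
grip_force: 12.4
t: 6.1
tcp_pos: [0.5501, 0.2634, 0.0623]
orientation: [0.762, 0.647, 0.001, -0.001]
force: [-18.4, -6.8, 53.2]
finger_gap: -0.0001
grip_force: 26.8
```

The stop is on its hard limit: the plate's top edge is at z = 0.063 as expected, and the force rises stiffly. Now I'll lift off and measure the rib block from the well-lit pair.

```bash
python3 -m handwheel '[-1,0,0,-0.01,0,-1,0,0,-0.04,0,-1,0,0,-0.04,0,-1,0,0,-0.04,0,-1,0,0,-0.03,0]'
python3 - <<'E'
from h import *
T=lambda u,v:(345+u/6.897-.43,236+v/6.895-.43); S=lambda u,v:(198+u/5-.4,228+(v-262)/5-.4)
print("tri A,B",tri([T(235,80),T(350,62)],[S(185,403),S(88,432)]).round(4).tolist())
c=plane("top",[T(235,80),T(285,240),T(350,62)],.048); print(c.round(4).tolist(),np.linalg.norm(c[0]-c[1]),np.linalg.norm(c[0]-c[2]))
s=plane("scene",[S(185,403),S(88,432)],.048);print(s.round(4).tolist(),np.linalg.norm(s[0]-s[1]))
x=c[0]-c[1]; yaw=np.arctan2(x[1],x[0]); cen=(c[0]+c[1])/2+28e-3*np.array([np.sin(yaw),-np.cos(yaw),0]); print("yaw",yaw,"centre",cen)
B=(cen[0],cen[1],yaw)
P=J2W([[.04,.028,.048],[.04,-.028,.048],[-.04,.028,.048],[-.04,-.028,.048],[.025,.008,.078],[.025,-.008,.078],[-.025,.008,.078],[-.025,-.008,.078]],B)
pt=proj("top",P);ps=proj("scene",P)
print("top crop",[(int((u+.43-345)*6.9),int((v+.43-236)*6.9)) for u,v in pt]);print("scene crop",[(int((u+.4-198)*5),int((v+.4-228)*5+262)) for u,v in ps])
E
```

```text
t: 6.6
tcp_pos: [0.5503, 0.2634, 0.2221]
orientation: [0.762, 0.647, 0.001, 0.0]
force: [0.2, -0.2, -0.1]
finger_gap: -0.0001
grip_force: 0.0
tri A,B [[0.5446, -0.2666, 0.0453, 0.0015], [0.5522, -0.3207, 0.0462, 0.0015]]
[[0.5446, -0.2656, 0.048], [0.4671, -0.2874, 0.048], [0.5521, -0.3212, 0.048]] 0.08055989503656973 0.05615477493512542
[[0.5471, -0.2674, 0.048], [0.5541, -0.32, 0.048]] 0.0530040866443333
yaw 0.27483281177846014 centre [ 0.51344363 -0.30344836  0.048     ]
top crop [(235, 80), (346, 46), (284, 239), (396, 205), (292, 95), (324, 85), (323, 196), (356, 186)]
scene crop [(187, 398), (90, 439), (128, 310), (33, 347), (133, 355), (105, 367), (96, 300), (69, 310)]
```

The triangulated base-top corners come out at z = 0.045–0.046 (expected 0.048), and the sizes 80.6 × 56.2 mm fit. The yaw readings disagree (0.13 against 0.27), so I'll run a line detector on both views.

```bash
python3 - <<'E'
from h import *
for n in("top","scene"):
  im=cv2.imread(f"pics/{n}1.png")
  for z in(.048,.078):
    box=(.44,.58,-.36,-.24); m=cv2.GaussianBlur(sheet(n,im,z,box,3000),(0,0),3)
    for ch,g in(("g",cv2.cvtColor(m,cv2.COLOR_BGR2GRAY)),):
        L=cv2.createLineSegmentDetector().detect(g)[0]
        for u1,v1,u2,v2 in L[:,0]:
            p=np.array([box[1]-v1/3000,box[3]-u1/3000]);q=np.array([box[1]-v2/3000,box[3]-u2/3000]);d=q-p;l=np.linalg.norm(d)
            if l<.03: continue
            a=np.arctan2(d[1],d[0]); a=(a+np.pi/4)%(np.pi/2)-np.pi/4; ax="x" if abs(d[0])>abs(d[1]) else "y"
            print(n,z,ax,"yaw %.3f len %.3f mid %.4f %.4f"%(a,l,*((p+q)/2)))
E
```

```text
Traceback (most recent call last):
TypeError: 'NoneType' object is not subscriptable
```

```bash
python3 - <<'E'
from h import *
for n in("top","scene"):
  im=cv2.imread(f"pics/{n}1.png")
  for z in(.048,.078):
    box=(.44,.58,-.36,-.24); s=1500; m=sheet(n,im,z,box,s)
    g=cv2.normalize(cv2.GaussianBlur(cv2.cvtColor(m,cv2.COLOR_BGR2GRAY),(0,0),1.2),None,0,255,cv2.NORM_MINMAX)
    L=cv2.createLineSegmentDetector().detect(g)[0]
    for u1,v1,u2,v2 in ([] if L is None else L[:,0]):
        p=np.array([box[1]-v1/s,box[3]-u1/s]);q=np.array([box[1]-v2/s,box[3]-u2/s]);d=q-p;l=np.linalg.norm(d)
        if l<.025: continue
        a=np.arctan2(d[1],d[0]); a=(a+np.pi/4)%(np.pi/2)-np.pi/4; ax="x" if abs(d[0])>abs(d[1]) else "y"
        print(n,z,ax,"yaw %.3f len %.3f mid %.4f %.4f"%(a,l,*((p+q)/2)))
E
```

```text
top 0.048 x yaw 0.054 len 0.039 mid 0.4615 -0.3500
top 0.048 y yaw 0.201 len 0.055 mid 0.5601 -0.3102
top 0.048 x yaw -0.027 len 0.028 mid 0.5054 -0.2476
top 0.048 x yaw -0.043 len 0.034 mid 0.5449 -0.2487
top 0.048 x yaw 0.221 len 0.046 mid 0.5132 -0.3159
top 0.048 y yaw 0.251 len 0.026 mid 0.5513 -0.3049
top 0.048 x yaw 0.027 len 0.025 mid 0.4771 -0.3565
top 0.048 x yaw 0.045 len 0.025 mid 0.5504 -0.3429
top 0.048 x yaw 0.256 len 0.025 mid 0.5307 -0.2640
top 0.048 y yaw -0.004 len 0.028 mid 0.4578 -0.3300
top 0.078 x yaw 0.061 len 0.039 mid 0.4611 -0.3453
top 0.078 x yaw -0.017 len 0.027 mid 0.5033 -0.2447
top 0.078 y yaw 0.211 len 0.058 mid 0.5581 -0.3041
top 0.078 x yaw -0.029 len 0.032 mid 0.5437 -0.2455
top 0.078 x yaw 0.217 len 0.046 mid 0.5125 -0.3116
top 0.078 y yaw 0.249 len 0.026 mid 0.5500 -0.3007
top 0.078 x yaw 0.104 len 0.034 mid 0.5327 -0.3398
scene 0.048 x yaw 0.033 len 0.044 mid 0.5050 -0.3520
scene 0.048 x yaw 0.010 len 0.036 mid 0.5617 -0.2674
scene 0.048 x yaw 0.015 len 0.028 mid 0.5388 -0.2518
scene 0.048 x yaw 0.232 len 0.055 mid 0.4833 -0.3107
scene 0.048 x yaw -0.033 len 0.030 mid 0.5179 -0.2894
scene 0.048 x yaw 0.095 len 0.053 mid 0.5533 -0.3486
scene 0.048 y yaw 0.275 len 0.048 mid 0.5509 -0.2947
scene 0.048 y yaw 0.066 len 0.042 mid 0.4724 -0.2612
scene 0.078 x yaw 0.057 len 0.067 mid 0.5462 -0.3493
scene 0.078 x yaw 0.234 len 0.054 mid 0.5147 -0.3100
scene 0.078 x yaw -0.034 len 0.028 mid 0.5508 -0.3569
scene 0.078 x yaw -0.022 len 0.028 mid 0.5487 -0.2893
scene 0.078 y yaw 0.429 len 0.034 mid 0.5702 -0.3053
scene 0.078 x yaw -0.683 len 0.045 mid 0.4577 -0.3116
scene 0.078 x yaw -0.470 len 0.028 mid 0.4957 -0.3466
scene 0.078 y yaw 0.089 len 0.029 mid 0.5096 -0.3344
scene 0.078 y yaw 0.064 len 0.042 mid 0.5045 -0.2613
```

Both views agree on the rib's -y edge at z = 0.078: (0.5125,-0.3116) and (0.5147,-0.3100), yaw 0.22–0.23, length about 50 mm. That puts the block centre at about (0.512,-0.3035), yaw 0.235.

```bash
python3 -m handwheel '[0,0,0,0,8.4,0,0,0,0,8.4,0,0,0,0,8.4,0,0,0,0,8.4,0,0,0,0,8.4,0,0,0,0,8.4,0,0,0,0,8.4,0,0,0,0,8.4]' 60
python3 -m handwheel '[0,-0.0106,0.034,0,0,0,-0.0106,0.034,0,0,0,-0.0106,0.034,0,0,0,-0.0106,0.034,0,0,0,-0.0106,0.034,0,0,0,-0.0106,0.034,0,0,0,-0.0106,0.034,0,0,0,-0.0106,0.034,0,0,0,-0.0106,0.034,0,0,0,-0.0106,0.034,0,0,0,-0.0106,0.034,0,0,0,-0.0106,0.034,0,0,0,-0.0106,0.034,0,0,0,-0.0106,0.034,0,0,0,-0.0106,0.034,0,0,0,-0.0106,0.034,0,0,0,0,0,0,0]'
python3 - <<'E'
from h import *
for n in("scene","top"): cv2.imwrite(f"pics/{n}2.png",env.get_image(n)[:,:,::-1])
a=cv2.imread("pics/top2.png")[212:300,190:300]; b=cv2.imread("pics/scene2.png")[185:265,335:465]
cv2.imwrite("pics/c4.png",np.vstack([cv2.resize(a,(480,384),interpolation=2),cv2.resize(b,(480,215*480//350-79),interpolation=2)]))
s=env.read_state();p=s["tcp_pos"];q=s["orientation"]; ax=2*np.arctan2(q[1],q[0]);print("toolx ang",np.degrees(ax),"j7",s["qpos"][6])
d=np.array([.512,-.3035])-p[:2]; X=np.array([np.cos(ax),np.sin(ax)]);Y=np.array([np.sin(ax),-np.cos(ax)]);print("tx,ty",d@X,d@Y)
E
```

```text
t: 7.4
tcp_pos: [0.5498, 0.2633, 0.2195]
orientation: [0.993, 0.114, 0.0, -0.0]
force: [0.7, -0.3, 0.2]
finger_gap: 0.0426
grip_force: 0.0
t: 9.1
tcp_pos: [0.5102, -0.3103, 0.2198]
orientation: [0.993, 0.115, 0.0, 0.001]
force: [-0.4, 0.1, 0.7]
finger_gap: 0.0424
grip_force: 0.0
toolx ang 13.385627081857487 j7 -0.5701863065455333
tx,ty 0.0012121593168344371 -0.0024115326353717475
```

View pics/c4.png

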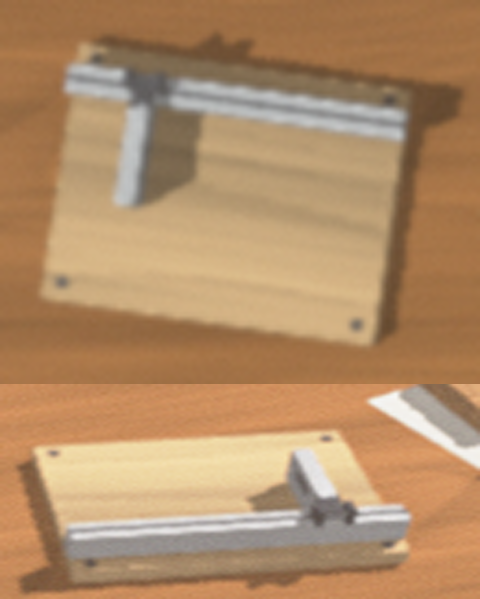

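The stop lies folded down (top crop (130,160)), square to the fence. The bed and fence are fully visible and lit, so I'll descend onto the rib and measure the corner with the line detector.

```bash
python3 -m handwheel '[0,0.001,-0.002,0.04,0,0,0,0,0.04,0,0,0,0,0.04,0,0,0,0,0.02,0,0,0,0,0,0,0,0,0,0,0]'
python3 - <<'E'
from h import *
a0=-.165
for n in("top","scene"):
  im=cv2.imread(f"pics/{n}2.png")
  for z in(.018,.048,.063):
    box=(.36,.68,.02,.37); s=1500; m=sheet(n,im,z,box,s)
    g=cv2.normalize(cv2.GaussianBlur(cv2.cvtColor(m,cv2.COLOR_BGR2GRAY),(0,0),1.2),None,0,255,cv2.NORM_MINMAX)
    L=cv2.createLineSegmentDetector().detect(g)[0]
    for u1,v1,u2,v2 in ([] if L is None else L[:,0]):
        p=np.array([box[1]-v1/s,box[3]-u1/s]);q=np.array([box[1]-v2/s,box[3]-u2/s]);d=q-p;l=np.linalg.norm(d)
        if l<.05: continue
        a=np.arctan2(d[1],d[0]); a=(a+np.pi/4)%(np.pi/2)-np.pi/4
        if abs(a-a0)>.08: continue
        ax="x" if abs(d[0])>abs(d[1]) else "y"; mid=(p+q)/2; w=mid-[.5265,.1942]; c,si=np.cos(a0),np.sin(a0)
        print(n,z,"along",ax,"yaw %.3f len %.3f jig x %.4f y %.4f"%(a,l,c*w[0]+si*w[1],-si*w[0]+c*w[1]))
s=[env.read_state() for _ in range(1)][0];p=s["tcp_pos"];q=s["orientation"]; ax=2*np.arctan2(q[1],q[0]);print(p,"toolx",np.degrees(ax))
E
```

```text
t: 9.8
tcp_pos: [0.5128, -0.3025, 0.08]
orientation: [0.993, 0.118, 0.0, 0.0]
force: [1.3, 0.0, 0.5]
finger_gap: 0.0428
grip_force: 0.0
top 0.018 along y yaw -0.166 len 0.173 jig x 0.0836 y -0.0387
top 0.018 along x yaw -0.166 len 0.197 jig x -0.0018 y -0.1294
top 0.018 along x yaw -0.170 len 0.077 jig x 0.0173 y 0.0696
top 0.018 along y yaw -0.163 len 0.255 jig x -0.1003 y 0.0019
top 0.018 along y yaw -0.166 len 0.175 jig x 0.0687 y -0.0382
top 0.018 along y yaw -0.165 len 0.170 jig x 0.0751 y -0.0377
top 0.018 along x yaw -0.173 len 0.082 jig x -0.0558 y 0.1304
top 0.018 along y yaw -0.170 len 0.151 jig x 0.0610 y -0.0493
top 0.018 along y yaw -0.171 len 0.130 jig x 0.1083 y -0.0673
top 0.018 along x yaw -0.152 len 0.059 jig x -0.0196 y -0.1438
top 0.018 along y yaw -0.170 len 0.069 jig x 0.1084 y 0.0788
top 0.048 along y yaw -0.165 len 0.171 jig x 0.0820 y -0.0415
top 0.048 along x yaw -0.164 len 0.147 jig x -0.0265 y -0.1309
top 0.048 along x yaw -0.169 len 0.076 jig x 0.0172 y 0.0652
top 0.048 along y yaw -0.163 len 0.250 jig x -0.0991 y -0.0021
top 0.048 along y yaw -0.166 len 
[... 2355 characters left out ...]
ene 0.048 along y yaw -0.169 len 0.105 jig x 0.1523 y -0.0980
scene 0.048 along y yaw -0.163 len 0.245 jig x -0.0649 y -0.0083
scene 0.063 along x yaw -0.189 len 0.073 jig x 0.0199 y 0.0631
scene 0.063 along x yaw -0.166 len 0.144 jig x 0.0256 y -0.1386
scene 0.063 along y yaw -0.163 len 0.163 jig x 0.0974 y -0.0477
scene 0.063 along x yaw -0.165 len 0.117 jig x 0.0111 y 0.1085
scene 0.063 along y yaw -0.164 len 0.162 jig x 0.0884 y -0.0465
scene 0.063 along y yaw -0.166 len 0.173 jig x 0.0814 y -0.0471
scene 0.063 along x yaw -0.156 len 0.150 jig x 0.0559 y -0.1545
scene 0.063 along y yaw -0.163 len 0.240 jig x -0.0475 y -0.0138
[ 0.51276622 -0.30254255  0.08000059] toolx 13.546402199713562
```

The jig pose is confirmed in both views: bed edges at ±0.100 and ±0.130, fence edge at 0.0597, stop face at 0.0629, yaw -0.166. Now I'll grasp the rib.

```bash
python3 -m handwheel '[0,0,0,0.014,0,0,0,0,0.01,0,0,0,0,0.004,0,0,0,0,0,0]' 60
python3 -m handwheel '[-0.5,0,0,0,0,-0.8,0,0,0,0,-1,0,0,0,0,-1,0,0,0,0,-1,0,0,0,0,-1,0,0,0,0,-1,0,0,0,0]' 60
```

```text
t: 10.2
tcp_pos: [0.5121, -0.3029, 0.051]
orientation: [0.993, 0.118, -0.0, -0.0]
force: [0.1, 0.7, 0.4]
finger_gap: 0.0428
grip_force: 0.0
t: 10.9
tcp_pos: [0.5125, -0.3034, 0.0518]
orientation: [0.993, 0.117, 0.0, 0.0]
force: [-1.3, -0.0, 5.7]
finger_gap: 0.0146
grip_force: 59.2
```

```bash
python3 -m handwheel '[-1,0,0,-0.01,0,-1,0,0,-0.025,0,-1,0,0,-0.03,0,-1,0,0,-0.03,0,-1,0,0,-0.015,0,-1,0,0,0,0]'
python3 - <<'E'
from h import *
j=(.5265,.1942,-.166); tgt=J2W([[.032-.03,.022-.03,0]],j)[0]
s=env.read_state();p=s["tcp_pos"];q=s["orientation"]; ax=2*np.arctan2(q[1],q[0])
print(tgt,"turn deg",np.degrees(ax)-(90+np.degrees(j[2])),s["force"],s["finger_gap"])
d=(tgt-p)[:2]; a=np.pi/2+j[2]; print("after turn tx,ty",d@[np.cos(a),np.sin(a)],d@[np.sin(a),-np.cos(a)],"corner TCP",J2W([[.032,.022,0]],j))
for n in("scene","top"): cv2.imwrite(f"pics/{n}3.png",env.get_image(n)[:,:,::-1])
a=cv2.imread("pics/top3.png")[212:312,300:430]; b=cv2.imread("pics/scene3.png")[165:295,180:340]
cv2.imwrite("pics/c5.png",np.hstack([cv2.resize(a,(400,308),interpolation=2),cv2.resize(b,(379,308),interpolation=2)]))
E
```

```text
t: 11.5
tcp_pos: [0.5131, -0.3034, 0.1633]
orientation: [0.993, 0.118, 0.001, 0.001]
force: [0.9, -0.2, -2.2]
finger_gap: 0.0153
grip_force: 58.5
[0.5271506  0.18597949 0.        ] turn deg -66.98226382891488 [ 0.90173739 -0.15462396 -2.20582778] 0.015267246901997497
after turn tx,ty 0.4849825343933539 -0.06705382333969159 corner TCP [[0.56169537 0.21060994 0.        ]]
```

View pics/c5.png

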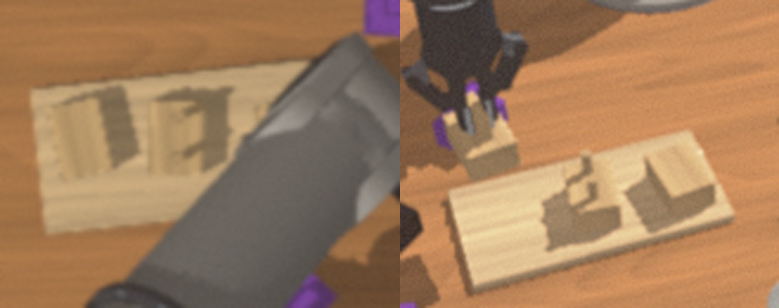

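The rib block is held level in the gripper (scene half (478,135)), and the plain and pin blocks are untouched. Now I'll turn and carry it over the jig.

```bash
python3 -m handwheel '[-1,0,0,0,-8.37,-1,0,0,0,-8.37,-1,0,0,0,-8.37,-1,0,0,0,-8.37,-1,0,0,0,-8.37,-1,0,0,0,-8.37,-1,0,0,0,-8.37,-1,0,0,0,-8.37,-1,0,0,0,0]'
python3 -m handwheel '[-1,0.01,-0.002,0,0,-1,0.02,-0.003,0,0,-1,0.03,-0.004,0,0,-1,0.03,-0.004,0,0,-1,0.03,-0.004,0,0,-1,0.03,-0.004,0,0,-1,0.03,-0.004,0,0,-1,0.03,-0.004,0,0,-1,0.03,-0.004,0,0,-1,0.03,-0.004,0,0,-1,0.03,-0.004,0,0,-1,0.03,-0.004,0,0,-1,0.03,-0.004,0,0,-1,0.03,-0.004,0,0,-1,0.03,-0.004,0,0,-1,0.03,-0.004,0,0,-1,0.03,-0.005,0,0,-1,0.02,-0.003,0,0,-1,0.01,-0.002,0,0,-1,0,0,0,0]'
cat > st.py <<'E'
from h import *
j=(.5265,.1942,-.166); s=env.read_state();p=s["tcp_pos"];q=s["orientation"];f=s["force"];a=np.pi/2+j[2]
X=np.array([np.cos(a),np.sin(a),0]);Y=np.array([np.sin(a),-np.cos(a),0]); d=J2W([[.032,.022,p[2]]],j)[0]-p
print("to corner tx %.4f ty %.4f z %.4f yawerr %.2f | F along jig y %.1f x %.1f z %.1f M %.2f"%(d@X,d@Y,p[2],np.degrees(2*np.arctan2(q[1],q[0])-a),f@X,f@Y,f[2],s["moment"][2]),s["finger_gap"],s["grip_force"])
E
python3 st.py
```

```text
t: 12.5
tcp_pos: [0.5116, -0.3028, 0.1599]
orientation: [0.763, 0.647, -0.0, -0.001]
force: [-0.2, -0.1, -2.1]
finger_gap: 0.0149
grip_force: 58.5
t: 14.5
tcp_pos: [0.5261, 0.213, 0.1608]
orientation: [0.763, 0.646, -0.0, -0.0]
force: [1.3, -0.5, -2.0]
finger_gap: 0.0147
grip_force: 58.5
to corner tx 0.0035 ty 0.0355 z 0.1608 yawerr -0.03 | F along jig y -0.3 x 1.4 z -2.0 M 0.05 0.014662941107581288 58.493894934654236
```

```bash
python3 -m handwheel '[-1,-0.014,0.003,0,0,-1,-0.014,0.003,0,0,-1,0,0,0.03,0,-1,0,0,0.03,0,-1,0,0,0.02,0,-1,0,0,0.01,0,-1,0,0,0.006,0,-1,0,0,0,0]'; python3 st.py
python3 -m handwheel '[-1,0,0,0.002,0,-1,0,0,0.001,0,-1,0,0,0.001,0,-1,0,0,0,0]'; python3 st.py
```

```text
t: 15.3
tcp_pos: [0.5282, 0.1821, 0.0653]
orientation: [0.764, 0.645, -0.0, 0.0]
force: [-0.2, 0.3, -0.8]
finger_gap: 0.0151
grip_force: 58.6
to corner tx 0.0337 ty 0.0283 z 0.0653 yawerr -0.11 | F along jig y 0.3 x -0.3 z -0.8 M 0.05 0.015079449898440093 58.559555411338806
t: 15.7
tcp_pos: [0.5282, 0.1831, 0.0615]
orientation: [0.763, 0.646, 0.0, 0.0]
force: [0.1, 0.8, -2.2]
finger_gap: 0.0149
grip_force: 58.6
to corner tx 0.0326 ty 0.0285 z 0.0615 yawerr -0.03 | F along jig y 0.8 x -0.1 z -2.2 M 0.02 0.014936292093688703 58.558117747306824
```

```bash
python3 -m handwheel '[-1,0,0,0.001,0,-1,0,0,0.001,0,-1,0,0,0.001,0,-1,0,0,0,0]'; python3 st.py
python3 -m handwheel '[-1,0,0,0.001,0,-1,0,0,0,0]'; python3 st.py
```

```text
t: 16.1
tcp_pos: [0.528, 0.183, 0.0581]
orientation: [0.763, 0.646, -0.0, -0.0]
force: [-0.4, 0.3, -2.5]
finger_gap: 0.015
grip_force: 58.6
to corner tx 0.0328 ty 0.0287 z 0.0581 yawerr -0.03 | F along jig y 0.3 x -0.5 z -2.5 M 0.01 0.015031106100141571 58.55787634849548
t: 16.3
tcp_pos: [0.5281, 0.183, 0.0578]
orientation: [0.764, 0.646, 0.0, -0.0]
force: [-3.4, -1.6, 9.9]
finger_gap: 0.0148
grip_force: 60.2
to corner tx 0.0327 ty 0.0285 z 0.0578 yawerr -0.04 | F along jig y -2.1 x -3.1 z 9.9 M 0.01 0.014787737845812323 60.204209089279175
```

```bash
python3 -m handwheel '[-1,0,0.004,0,0,-1,0,0.006,0,0,-1,0,0.006,0,0,-1,0,0.005,0,0,-1,0,0.003,0,0,-1,0,0,0,0]' 100; python3 st.py
python3 -m handwheel '[-1,0.004,0,0,0,-1,0.007,0,0,0,-1,0.007,0,0,0,-1,0.006,0,0,0,-1,0.003,0,0,0,-1,0,0,0,0]'; python3 st.py
```

```text
t: 16.9
tcp_pos: [0.5521, 0.1794, 0.0579]
orientation: [0.763, 0.646, 0.0, -0.0]
force: [-3.0, 1.0, 10.1]
finger_gap: 0.0144
grip_force: 97.7
to corner tx 0.0324 ty 0.0043 z 0.0579 yawerr -0.04 | F along jig y 0.5 x -3.2 z 10.1 M -0.00 0.014424707220461139 97.70133018493652
t: 17.5
tcp_pos: [0.557, 0.2058, 0.0579]
orientation: [0.764, 0.646, 0.001, 0.0]
force: [-0.0, -0.3, 7.6]
finger_gap: 0.0143
grip_force: 97.4
to corner tx 0.0055 ty 0.0038 z 0.0579 yawerr -0.04 | F along jig y -0.3 x 0.0 z 7.6 M 0.04 0.01429309319482309 97.39275097846985
```

Now I'll creep in: the fence first, then the stop.

```bash
python3 -m handwheel '[-1,0,0.001,0,0,-1,0,0.001,0,0,-1,0,0.001,0,0,-1,0,0,0,0]'; python3 st.py
python3 -m handwheel '[-1,0,0.001,0,0,-1,0,0.001,0,0,-1,0,0,0,0]'; python3 st.py
```

```text
t: 17.9
tcp_pos: [0.5584, 0.2058, 0.0579]
orientation: [0.763, 0.646, -0.0, -0.001]
force: [-11.8, 0.5, 17.2]
finger_gap: 0.0144
grip_force: 99.0
to corner tx 0.0053 ty 0.0025 z 0.0579 yawerr -0.01 | F along jig y -1.4 x -11.7 z 17.2 M -0.05 0.014381553707356148 98.97551894187927
t: 18.2
tcp_pos: [0.5585, 0.2057, 0.0579]
orientation: [0.763, 0.646, -0.002, -0.002]
force: [-23.7, 2.8, 29.8]
finger_gap: 0.0142
grip_force: 101.0
to corner tx 0.0054 ty 0.0024 z 0.0579 yawerr 0.01 | F along jig y -1.1 x -23.8 z 29.8 M -0.18 0.014178213351810597 101.03856325149536
```

```bash
python3 -m handwheel '[-1,0.001,-0.001,-0.0005,0,-1,0.001,0,0,0,-1,0.001,0,0,0,-1,0.001,0,0,0,-1,0,0,0,0]'; python3 st.py
python3 -m handwheel '[-1,0.001,0,0,0,-1,0.001,0,0,0,-1,0,0,0,0]'; python3 st.py
```

```text
t: 18.7
tcp_pos: [0.5585, 0.2062, 0.058]
orientation: [0.764, 0.645, -0.003, -0.001]
force: [-19.4, -15.1, 27.5]
finger_gap: 0.0143
grip_force: 100.8
to corner tx 0.0049 ty 0.0024 z 0.0580 yawerr -0.13 | F along jig y -18.1 x -16.7 z 27.5 M -0.09 0.014302236511807568 100.7948362827301
t: 19.0
tcp_pos: [0.5587, 0.2077, 0.058]
orientation: [0.764, 0.645, -0.003, -0.0]
force: [-21.1, -17.1, 29.5]
finger_gap: 0.0142
grip_force: 101.0
to corner tx 0.0034 ty 0.0024 z 0.0580 yawerr -0.14 | F along jig y -20.3 x -18.0 z 29.5 M -0.02 0.014173581702843071 101.01833581924438
```

```bash
python3 -m handwheel '[-1,0,-0.0005,-0.001,0,-1,0,0,0,0]'; python3 st.py
python3 -m handwheel '[-1,0.001,0,0,0,-1,0.001,0,0,0,-1,0,0,0,0]'; python3 st.py
```

```text
t: 19.2
tcp_pos: [0.5592, 0.2102, 0.0584]
orientation: [0.764, 0.646, -0.001, -0.001]
force: [-6.9, -1.7, 0.2]
finger_gap: 0.0141
grip_force: 97.8
to corner tx 0.0008 ty 0.0024 z 0.0584 yawerr -0.06 | F along jig y -2.8 x -6.5 z 0.2 M -0.12 0.014073062557792275 97.77871012687683
t: 19.5
tcp_pos: [0.5596, 0.2126, 0.0582]
orientation: [0.763, 0.646, -0.001, -0.001]
force: [-6.6, -0.5, -0.6]
finger_gap: 0.0146
grip_force: 97.7
to corner tx -0.0016 ty 0.0024 z 0.0582 yawerr -0.04 | F along jig y -1.6 x -6.4 z -0.6 M -0.17 0.014579056143857351 97.718825340271
```

```bash
python3 -m handwheel '[-1,0.001,0,0.0003,0,-1,0.001,0,0,0,-1,0,0,0,0]'; python3 st.py
python3 -m handwheel '[-1,0.001,0,0,0,-1,0,0,0,0]'; python3 st.py
```

```text
t: 19.8
tcp_pos: [0.5598, 0.2138, 0.0581]
orientation: [0.764, 0.646, -0.002, -0.0]
force: [-9.4, -5.9, 6.1]
finger_gap: 0.014
grip_force: 99.0
to corner tx -0.0028 ty 0.0024 z 0.0581 yawerr -0.07 | F along jig y -7.3 x -8.3 z 6.1 M -0.07 0.013981458412402442 98.96658539772034
t: 20.0
tcp_pos: [0.5599, 0.2148, 0.0581]
orientation: [0.764, 0.646, -0.002, -0.0]
force: [-9.4, -5.2, 6.3]
finger_gap: 0.0142
grip_force: 98.9
to corner tx -0.0038 ty 0.0024 z 0.0581 yawerr -0.07 | F along jig y -6.7 x -8.4 z 6.3 M -0.12 0.01422107281111561 98.90949726104736
```

```bash
python3 -m handwheel '[-1,0.001,0,0,0,-1,0.001,0,0,0,-1,0,0,0,0]'; python3 st.py
python3 -m handwheel '[-1,0.001,0,0,0,-1,0,0,0,0]'; python3 st.py
python3 - <<'E'
from h import *
for n in("scene","top"): cv2.imwrite(f"pics/{n}4.png",env.get_image(n)[:,:,::-1])
a=cv2.imread("pics/top4.png")[212:282,195:285]; b=cv2.imread("pics/scene4.png")[185:265,355:465]
cv2.imwrite("pics/c6.png",np.hstack([cv2.resize(a,(394,306),interpolation=2),cv2.resize(b,(400,291),interpolation=2)[:306] if 0 else cv2.resize(b,(400,306),interpolation=2)]))
E
```

```text
t: 20.3
tcp_pos: [0.56, 0.2152, 0.0581]
orientation: [0.764, 0.645, -0.003, -0.0]
force: [-11.5, -12.3, 11.1]
finger_gap: 0.0142
grip_force: 99.8
to corner tx -0.0043 ty 0.0024 z 0.0581 yawerr -0.12 | F along jig y -14.0 x -9.3 z 11.1 M -0.02 0.014233725243281068 99.80457901954651
t: 20.5
tcp_pos: [0.56, 0.2153, 0.0581]
orientation: [0.764, 0.645, -0.003, -0.0]
force: [-14.4, -17.2, 14.8]
finger_gap: 0.014
grip_force: 100.3
to corner tx -0.0044 ty 0.0025 z 0.0581 yawerr -0.15 | F along jig y -19.3 x -11.4 z 14.8 M -0.02 0.014003881115625687 100.30698895454407
```

View pics/c6.png

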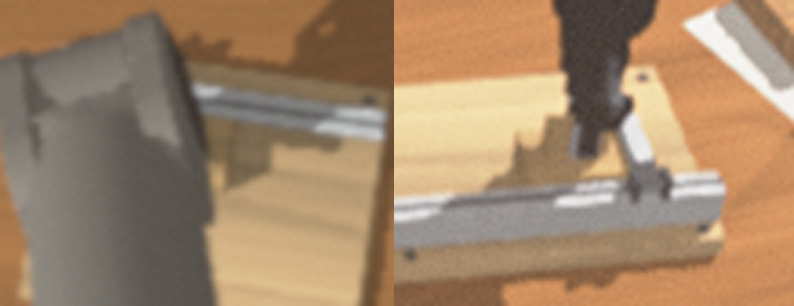

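The block meets hard resistance on both sides, and the force rises while the TCP stays still. The crop shows the gripper beside the folded stop (scene half (630,140)), with no body contact visible. I'll add a little push toward the fence and check with the last picture.

```bash
python3 -m handwheel '[-1,0,0.0007,0,0,-1,0,0,0,0,-1,0,0,0,0]'; python3 st.py
python3 - <<'E'
from h import *
j=(.5265,.1942,-.166)
im=cv2.imread("pics/scene4.png")
P=proj("scene",J2W([[.06,.062,.054],[.004,.062,.054],[.004,-.018,.054],[.06,-.018,.054],[.004,-.018,.018]],j)); print(P.round(1).tolist())
im=env.get_image("scene")[:,:,::-1]; c=im[205:250,390:450]; k=10
o=cv2.convertScaleAbs(cv2.resize(c,None,fx=k,fy=k,interpolation=2),alpha=1.5)
for u,v in P: cv2.circle(o,(int((u-390+.5)*k),int((v-205+.5)*k)),4,(0,0,255),-1)
cv2.imwrite("pics/c7.png",o)
E
```

```text
t: 20.9
tcp_pos: [0.56, 0.2153, 0.0581]
orientation: [0.764, 0.645, -0.004, -0.0]
force: [-19.0, -16.7, 18.8]
finger_gap: 0.0144
grip_force: 101.0
to corner tx -0.0044 ty 0.0024 z 0.0581 yawerr -0.15 | F along jig y -19.6 x -16.0 z 18.8 M -0.00 0.014364263384444902 100.99859476089478
[[420.1, 229.9], [414.9, 216.7], [387.6, 218.8], [392.0, 232.1], [386.4, 228.0]]
```

View pics/c7.png

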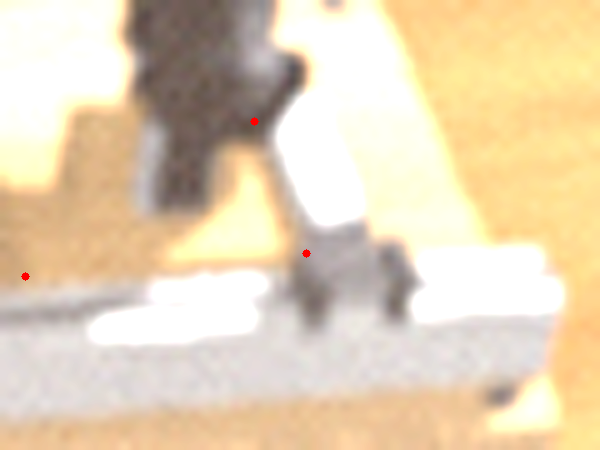

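The block's lit top (230,210) runs right up to the thin shaded strip of the stop's near face (285,190), and its front edge lies along the fence. The push is steady: 16 N on the fence, 20 N on the stop, 19 N down. I'll hand it in while holding.

```bash
python3 -m handwheel '[-1,0,0,0,0,-1,0,0,0,0,-1,0,0,0,0]'; python3 st.py; python3 -c "
from station import env; print(env.close_job())"
```

```text
t: 21.25
tcp_pos: [0.56, 0.2153, 0.0581]
orientation: [0.764, 0.645, -0.004, -0.0]
force: [-18.8, -16.9, 19.1]
finger_gap: 0.0145
grip_force: 101.0
to corner tx -0.0043 ty 0.0024 z 0.0581 yawerr -0.15 | F along jig y -19.7 x -15.8 z 19.1 M -0.06 0.0144824500295598 100.95898032188416
the job is handed in; nothing more can be done
None
```

I handed the job in at 21.3 s with the stop folded fully down and the rib block still gripped, rib up on the bed, pressed about 16 N onto the fence and 20 N onto the stop; the tool was tilted about 0.5° by the push, and no verdict came back.

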